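Load a sample slide under the stage's spring clip

ROBOT

A 6-joint arm with a two-finger parallel gripper is mounted at the origin on a cart in front of the work surface, level with it; the furniture and walls round the work are solid. World frame = base frame: x ahead of the robot, y to its left, z up, the work surface at z = 0. Lengths are in m, angles in rad, forces in N, time in s.
With the tool pointing down it reaches from about 0.275 to 0.875 m from the base axis. Payload 12.5 kg.
Tool frame: the origin (TCP) lies at the very end of the fingers, on their centre line; the grasp point (between the pads) lies 19 mm behind it; z points along the fingers, y is the line along which they close (so a half turn about z gives the same grasp; the last joint's range is limited). The gripper opens to 85 mm and grips with 20 to 120 N. Pads are 22 mm wide; open, the fingers measure 114 mm over their backs; the gripper's body (76 mm by 85 mm) begins 54 mm behind the grasp point. The pads swing forward as they close: fully open they stand 13 mm farther back than shut.
Start: joints at [1.224, 0.351, 1.652, -0, 1.139, -0.085], TCP at [0.142, 0.531, 0.231] pointing down, gripper open.
Joint ranges: [-2.75, 2.75], [-0.79, 2.1], [0.01, 2.65], [-1.57, 4.71], [0.07, 3.14], [-2.87, 2.87]. Speed limits (rad/s): [2.22, 2.22, 2.79, 3.14, 3.14, 3.14].

INTERFACE

Orientations are given as a unit quaternion [x, y, z, w].
In Python, from plant import telemetry, read_camera, camera_info, job_done gives the robot as it stands.
- The arm moves only by the tool jog_arm, never from a script. Its argument "steps" is a list of rows, each an object of numbers: "x", "y", "z": the shift along the world's x, y, z in cm; "rx", "ry", "rz": the turn, a rotation vector about the world's x, y, z in rad; "hand": the closure in counts, from 0 (fully open) to 255 (shut). In form: [{"x": .., "y": .., "z": .., "rx": .., "ry": .., "rz": .., "hand": ..}, ...]. A call has exactly 5 rows; each row is the pose to reach, as a shift and turn from the pose commanded when the call began; what a row does not reach only later rows make up. A row lasts 1/10 s, in which the tool goes at most 50 mm and 8.59 degrees, less where a joint would pass 70% of its speed; a pose out of reach is approached as far as the arm can. A call with a gripper value outside its range is refused whole. The fingers move at their own pace and stop on an object; "newtons" is the grip in N (left out, the last holds). Time passes only in rows, so rows that repeat a pose let the fingers close, or fill a call up. It gives the time, the measured TCP pose, the force, the opening and the grip force at its end, in the units of the state.
- telemetry.sense(): the state, without advancing time (a new reading comes with each control period).
- read_camera(name): name is "side" or "top" or "wrist"; returns the picture (420x560x3 uint8, red, green, blue); there is no depth.
- camera_info(name): a dict with "vfov" (degrees; the focal length in pixels is half the picture's height over the tangent of half this angle, whatever the lens; pixels are square), "cx", "cy" (the principal point, pixels), "world_to_cam" (4x4, takes a point from world to camera coordinates). Camera axes: x right, y down, z forward; pixel columns grow to the right and rows downward; lengths in m; the calibration is good to about 2 mm. A picture is of the moment at which its call begins: read the wrist's pose just before it. camera_info takes no time and is no camera call; for the wrist camera it gives the pose at the moment of the call.
- job_done(): hands the job in; it is judged then, once.
The state is a dict: "time": time; "joints": joint angles; "qvel": joint speeds; "effort": joint torques, N m; "eef_pos": TCP position; "tcp_rot": TCP orientation; "wrist_force": force on the tool from outside, world axes, zero at the start; "ft_torque": the same for the moment, N m; "gripper_width": opening from 0.0 (shut) to 1.0 (fully open); "grasp_force": force on a finger pad.
Only numpy, scipy, OpenCV 4.12 (cv2) and the standard library are available. Lean on these libraries where they do the work, as an engineer would, in place of code of your own. Each camera call takes 0.05 s, during which the arm holds its last target. There are 200 camera calls.

TASK

Hold the spring clip of the sample stage open by pressing its long bar down with one fingertip, and while it is held down push the sample slide along its channel with the other finger, under the clip's raised foot, until the slide's upright tab is flush against the two shoulder stops. Then let the clip come down on the slide and move clear. Use the fingers only to press and push: do not pinch or lift the slide, and leave the other things on the table where they are.

Things in the scene. Friction and masses are not known exactly. Their poses are not given: they have to be found in the camera images.
- stage: Sample stage fixed to the table: dark steel base 140 x 120 x 8 mm, x -92 to 48, y -84 to 36 mm. Origin at table level under the channel's centre line; x = direction of pushing in, y left, z up. Channel floor z = 8 mm, 37 mm wide between rails (tops z = 16 mm, x -62 to 42 mm). Clip hinge along x at y = -31, z = 26 mm, lugs at x 5 to 29 mm.
- stop_line (a point): Midway between the two upright shoulder stops, on their rear faces, at the channel floor (stage x = -3, y = 0, z = 8 mm). The stops are 10 x 6 mm posts on the rails at y = +21 and -21 mm, tops 36 mm above the table. The slide is home when its tab's front face meets them.
- slide: Loose aluminium slide, about 90 g, flat in the channel: plate 40 (x) x 34 x 5 mm, upright tab 46 mm wide across its rear end (x -20 to -15 mm), top 32 mm above the underside, 40 mm above the table. Origin: centre of underside; axes as the stage's. Starts at stage x -28 to -16 mm, barred by the shut clip; home at stage x = +12 mm. Side play 1.5 mm.
- clip_foot (a point): Lowest point of the clip's rounded steel foot, over the channel's centre line at stage x = 17 mm; the foot is 10 mm long in x, 10 mm wide. 1 mm above the channel floor when shut, about 12 mm when fully open.
- clip (a joint): Steel spring clip of the stage, hinged along the stage's x. In rad: 0 shut on the empty channel, growing as its bar is pressed down, to a stop at 0.36. The slide's plate passes under the foot above about 0.15; released, the foot rests on the plate at about 0.13. Springs back by itself; pressing takes about 3 N at first, 8 N at the stop.
- press_bar (a point): Centre of the top of the clip's steel press bar, 96 mm long (stage x -92 to 4 mm), 28 mm wide, 62 mm right (-y) of the channel's centre line. Top level and 24 mm above the table when fully pressed; about 35 mm, sloping up outward, when shut. A fingertip can slide along it while pressing; a second tip at that height clears the rails and meets the tab.
- weight: Bystander: round slotted brass weight, 32 mm across, 14 mm high, left of the stage. Origin at the centre of its underside.
- compass: Bystander: round black pocket compass, 48 mm across, 12 mm high, beyond the stage. Origin at the centre of its underside.
- magnet: Bystander: bar magnet 15 x 81 x 11 mm, right of the stage. Origin at the centre of its underside.
- stopwatch: Bystander: flat round stopwatch, 76 x 53 x 14 mm. Origin at the centre of its underside.
- screwdriver: Bystander: slotted screwdriver, 178 mm long, 24 mm high. Origin at the centre of its underside.
- eraser: Bystander: eraser 18 x 40 x 12 mm. Origin at the centre of its underside.
- battery: Bystander: AA battery lying down, 14 x 51 mm. Origin at the centre of its underside.
There are look-alikes about, which are no part of the job. What is shaped like the slide but purple or yellow is not meant.

How it is judged:
By the outcome, as a careful person would: the job done as asked, in the order asked, and still so for the second after the job is handed in, with the robot touching nothing.
It also fails if it takes over 38 s, if anything falls off the work surface, if the arm or the gripper's body presses on something with over 40 N, if the wrist force passes 120 N, or if a joint passes its speed limit or range.

## Working session

There is one attempt and no reset: what is moved stays moved. The work goes in short steps, Python scripts to look and compute and a tool call to move; the robot and the scene stay as the last step left them, time stands still between calls to the robot, and variables do not carry over. Pictures are saved under pics/ and viewed, at most 10 in all, crops included, and the job is handed in when it is done.

Besides the shell and the picture viewer there is one more tool, called after ">>>" as name(argument=value, ...) on one line, values as JSON. jog_arm: Moves the arm, as the interface text tells. Its arguments: {"type":"object","properties":{"steps":{"type":"array","items":{"type":"object","properties":{"x":{"type":"number"},"y":{"type":"number"},"z":{"type":"number"},"rx":{"type":"number"},"ry":{"type":"number"},"rz":{"type":"number"},"hand":{"type":"number"}}}},"newtons":{"type":"number"}},"required":["steps"]}

```bash
mkdir -p pics; ls; python3 - <<'E'
from plant import telemetry, read_camera, camera_info
import cv2
s=telemetry.sense();print(s)
for n in("top","side"):
    cv2.imwrite(f"pics/{n}0.png",cv2.cvtColor(read_camera(n),cv2.COLOR_RGB2BGR));print(n,camera_info(n))
E
```

```text
pics
{'time': 0.0, 'joints': array([ 1.22436682e+00,  3.51247155e-01,  1.65245433e+00,  1.68207061e-05,
        1.13910923e+00, -8.45817126e-02]), 'qvel': array([-0.00032561, -0.00079613,  0.00059087, -0.0017529 , -0.00168923,
       -0.00116967]), 'effort': array([ 6.27749214e-04, -5.06111777e+01, -2.91393793e+01, -4.37763924e-05,
        4.55875692e-03,  2.59598039e-05]), 'eef_pos': array([0.14221936, 0.53093434, 0.23074095]), 'tcp_rot': array([ 1.30553658e-01,  9.91441058e-01, -5.93310116e-04, -1.37696030e-04]), 'wrist_force': array([ 0.97926573, -0.5053585 , -0.79952519]), 'ft_torque': array([-0.02691491,  0.0029798 ,  0.01527851]), 'grasp_force': 0.0, 'gripper_width': 1.0018769356569748}
top {'vfov': 57.69389689790096, 'cx': 272.53177513311107, 'cy': 214.14686287777755, 'world_to_cam': array([[-0.00842686, -0.99996141,  0.00248349,  0.0205736 ],
       [-0.98349722,  0.0078392 , -0.18075335,  0.51082731],
       [ 0.18072691, -0.00396569, -0.98352532,  1.01888313],
       [ 0.        ,  0.        ,  0.        ,  1.        ]])}
side {'vfov': 53.03674003340777, 'cx': 276.7529637886682, 'cy': 216.91325490607647, 'world_to_cam': array([[ 0.46971972,  0.88260135,  0.0194485 , -0.27020043],
       [ 0.60615614, -0.30642295, -0.73394803, -0.26305995],
       [-0.64182406,  0.3565387 , -0.67892712,  1.63583663],
       [ 0.        ,  0.        ,  0.        ,  1.        ]])}
```

View pics/top0.png

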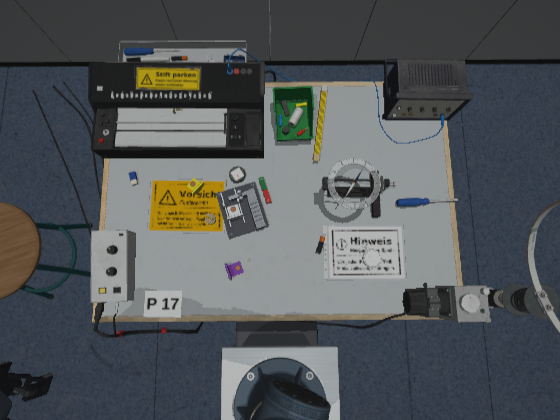

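View pics/side0.png

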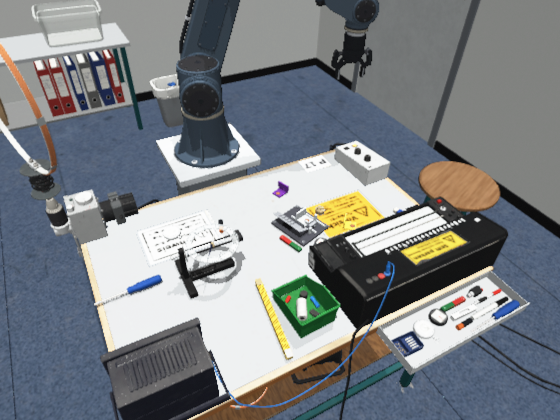

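The top picture shows the dark stage at about (242,210), with the silver slide near (235,211) and the clip bar on its right at (258,207). Look-alikes are a yellow one at (195,185) and a purple one at (234,269). The silver slide in the channel fits the description, so I'll check it in a crop.

```bash
cat > h.py <<'E'
import numpy as np, cv2
from plant import telemetry, read_camera, camera_info
def ray(n,uv,z,ci=None):
    c=ci or camera_info(n); f=210/np.tan(np.radians(c["vfov"])/2); T=np.array(c["world_to_cam"])
    R,t=T[:3,:3],T[:3,3]; o=-R.T@t
    d=R.T@np.array([(uv[0]-c["cx"])/f,(uv[1]-c["cy"])/f,1.]); return o+d*(z-o[2])/d[2]
def proj(n,p,ci=None):
    c=ci or camera_info(n); f=210/np.tan(np.radians(c["vfov"])/2); T=np.array(c["world_to_cam"])
    q=T[:3,:3]@np.array(p)+T[:3,3]; return np.array([c["cx"]+f*q[0]/q[2],c["cy"]+f*q[1]/q[2]])
def save(n,name,crop=None,k=1):
    im=cv2.cvtColor(read_camera(n),cv2.COLOR_RGB2BGR)
    if crop: x,y,w,h=crop; im=im[y:y+h,x:x+w]
    cv2.imwrite(f"pics/{name}.png",cv2.resize(im,None,fx=k,fy=k,interpolation=cv2.INTER_CUBIC)); return im
E
python3 - <<'E'
from h import *
save("top","top1",(195,160,90,75),8)
for uv in [(242,210),(195,185),(234,269),(237,174),(265,190)]: print(uv,ray("top",uv,0.01).round(3))
print(camera_info("wrist"))
E
```

```text
(242, 210) [0.531 0.105 0.01 ]
(195, 185) [0.606 0.243 0.01 ]
(234, 269) [0.361 0.126 0.01 ]
(237, 174) [0.639 0.12  0.01 ]
(265, 190) [0.59  0.038 0.01 ]
{'vfov': 63.29837656665613, 'cx': 273.16976906032585, 'cy': 210.11708276644734, 'world_to_cam': array([[ 2.58395131e-01,  9.66039029e-01, -7.42017054e-04,
        -5.50603962e-01],
       [ 9.28487598e-01, -2.48138691e-01,  2.76293269e-01,
        -3.80284682e-02],
       [ 2.66725958e-01, -7.20817890e-02, -9.61073087e-01,
         3.78948002e-01],
       [ 0.00000000e+00,  0.00000000e+00,  0.00000000e+00,
         1.00000000e+00]])}
```

View pics/top1.png

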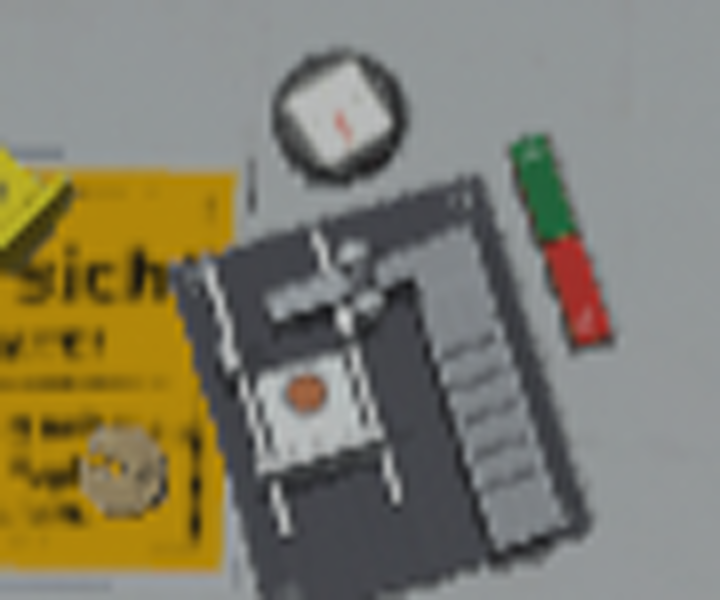

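The crop shows the silver slide with a copper dot at about (234,209) in the full picture. It sits in the channel of the dark stage, with the clip bar to its right. That is the target, not the yellow or purple piece. Next I'll move above the rear of the stage for a wrist view.

>>> jog_arm(steps=[{"x": 3.4, "y": -3.6, "z": 0, "rz": 0.05, "hand": 112}, {"x": 6.8, "y": -7.2, "z": 0, "rz": 0.1, "hand": 112}, {"x": 10.2, "y": -10.8, "z": 0, "rz": 0.15, "hand": 112}, {"x": 13.6, "y": -14.4, "z": 0, "rz": 0.2, "hand": 112}, {"x": 17, "y": -18, "z": 0, "rz": 0.25, "hand": 112}])

```text
invalid input
```

>>> jog_arm(steps=[{"x": 3.4, "y": -4.5, "z": 0, "rz": 0.05, "hand": 112}, {"x": 6.8, "y": -9, "z": -0.5, "rz": 0.1, "hand": 112}, {"x": 10.2, "y": -13.5, "z": -1, "rz": 0.15, "hand": 112}, {"x": 13.6, "y": -18, "z": -2, "rz": 0.2, "hand": 112}, {"x": 16.9, "y": -22.5, "z": -3, "rz": 0.26, "hand": 112}])

```text
invalid input
```

>>> jog_arm(steps=[{"x": 3.4, "y": -3.6, "z": 0, "rx": 0, "ry": 0, "rz": 0.05, "hand": 112}, {"x": 6.8, "y": -7.2, "z": 0, "rx": 0, "ry": 0, "rz": 0.1, "hand": 112}, {"x": 10.2, "y": -10.8, "z": 0, "rx": 0, "ry": 0, "rz": 0.15, "hand": 112}, {"x": 13.6, "y": -14.4, "z": 0, "rx": 0, "ry": 0, "rz": 0.2, "hand": 112}, {"x": 17, "y": -18, "z": 0, "rx": 0, "ry": 0, "rz": 0.25, "hand": 112}])

```text
time: 0.65
eef_pos: [0.3132, 0.3496, 0.2313]
tcp_rot: [0.005, 1.0, 0.0, 0.0]
wrist_force: [0.7, 1.5, 0.1]
gripper_width: 0.561
grasp_force: 0.0
```

>>> jog_arm(steps=[{"x": 2.6, "y": -4, "z": 0, "rx": 0, "ry": 0, "rz": 0.05, "hand": 112}, {"x": 5.2, "y": -8, "z": 0, "rx": 0, "ry": 0, "rz": 0.1, "hand": 112}, {"x": 7.8, "y": -12, "z": 0, "rx": 0, "ry": 0, "rz": 0.15, "hand": 112}, {"x": 10.4, "y": -16, "z": 0, "rx": 0, "ry": 0, "rz": 0.2, "hand": 112}, {"x": 13, "y": -20, "z": 0, "rx": 0, "ry": 0, "rz": 0.25, "hand": 112}])

```text
time: 1.15
eef_pos: [0.443, 0.1494, 0.2313]
tcp_rot: [-0.12, 0.993, 0.0, 0.0]
wrist_force: [0.6, 1.4, 0.3]
gripper_width: 0.562
grasp_force: 0.0
```

>>> jog_arm(steps=[{"x": 2, "y": -3.2, "z": -1, "rx": 0, "ry": 0, "rz": 0, "hand": 112}, {"x": 3.8, "y": -6.5, "z": -2, "rx": 0, "ry": 0, "rz": 0, "hand": 112}, {"x": 3.8, "y": -6.5, "z": -3, "rx": 0, "ry": 0, "rz": 0, "hand": 112}, {"x": 3.8, "y": -6.5, "z": -3, "rx": 0, "ry": 0, "rz": 0, "hand": 112}, {"x": 3.8, "y": -6.5, "z": -3, "rx": 0, "ry": 0, "rz": 0, "hand": 112}])

```text
time: 1.65
eef_pos: [0.4799, 0.0869, 0.2013]
tcp_rot: [-0.119, 0.993, 0.0, -0.0]
wrist_force: [-0.2, 0.5, -0.4]
gripper_width: 0.564
grasp_force: 0.0
```

```bash
python3 - <<'E'
from h import *
c=camera_info("wrist"); s=telemetry.sense(); import pickle; pickle.dump((c,s),open("w1.pkl","wb"))
im=save("wrist","w1f"); cv2.imwrite("pics/w1.png",cv2.resize(im,(800,600),interpolation=cv2.INTER_CUBIC)); print(s["eef_pos"],s["tcp_rot"],proj("wrist",s["eef_pos"],c))
E
```

```text
[0.47987606 0.08691409 0.20133549] [-1.19109794e-01  9.92881040e-01  9.89973605e-05 -2.94857897e-04] [272.9942377  266.27921786]
```

View pics/w1.png

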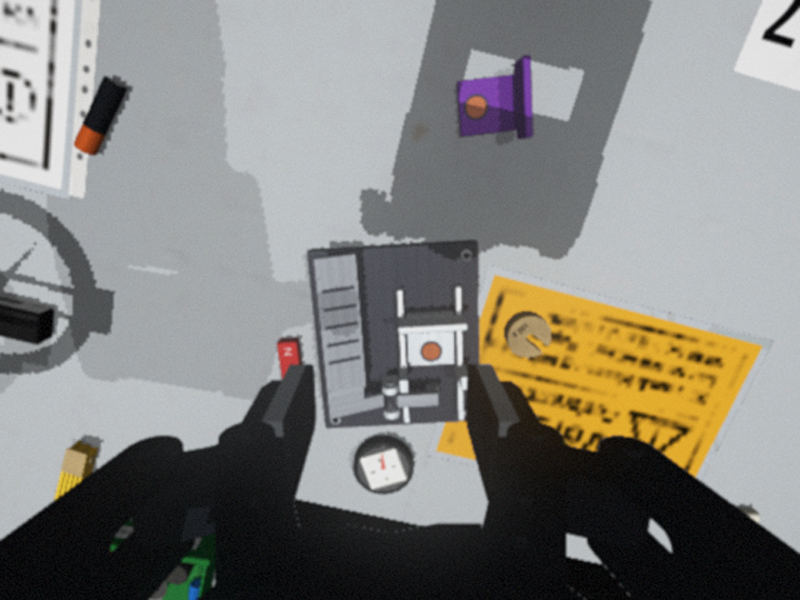

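The wrist view is upside-down, with image down being the push direction. The stage base corners are at (307,250), (478,242) and (327,427), the slide with its copper dot is at (431,350), and its tab is at (432,328). I'll take a close crop for exact pixels.

```bash
python3 - <<'E'
import cv2
im=cv2.imread("pics/w1f.png")[160:310,200:350]
cv2.imwrite("pics/w1c.png",cv2.resize(im,None,fx=4,fy=4,interpolation=cv2.INTER_CUBIC))
E
```

```text
(no output)
```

View pics/w1c.png

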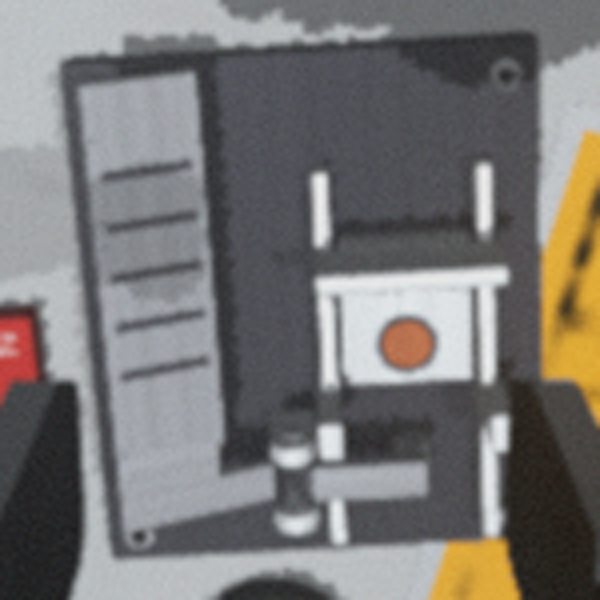

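```bash
python3 - <<'E'
from h import *
import pickle
from scipy.optimize import least_squares
c,s=pickle.load(open("w1.pkl","rb"))
P=lambda u,v,z: ray("wrist",((u+.5)/4-.5+200,(v+.5)/4-.5+160),z/1000,c)*1000
K=[((62,62),8,(-92,-84)),((537,35),8,(-92,36)),((115,556),8,(48,-84)),((320,172),16,(-62,-21)),((484,163),16,(-62,21)),((338,543),16,(42,-21)),((491,535),16,(42,21))]
W=np.array([P(*a,z)[:2] for a,z,_ in K]);S=np.array([k[2] for k in K],float)
R=lambda a:np.array([[np.cos(a),-np.sin(a)],[np.sin(a),np.cos(a)]])
r=least_squares(lambda p:((S@R(p[2]).T+p[:2]-W)).ravel(),[546,134,.25])
print(r.x,r.fun.reshape(-1,2).round(1))
I=lambda u,v,z:((P(u,v,z)[:2]-r.x[:2])@R(r.x[2])).round(1)
for n,u,v,z in [("tabrearL",315,280,40),("tabrearR",508,268,40),("tabfrontL",318,293,40),("tabfrontR",508,283,40),("plate front",410,384,13),("dot",408,342,13),("barTL",78,88,35),("barTR",195,72,35),("barBR",222,472,32)]: print(n,I(u,v,z))
x,y,z,w=s["tcp_rot"]; print("toolyaw",2*np.arctan2(y,x)-np.pi, "tcp in stage",(s["eef_pos"][:2]*1000-r.x[:2])@R(r.x[2]))
# top check
for uv,z,e in [((195+175/8,160+268/8),8,(48,36)),((195+478/8,160+180/8),8,(48,-84)),((195+588/8,160+525/8),8,(-92,-84))]:
    print((ray("top",uv,z/1000)[:2]*1000).round(1),(R(r.x[2])@e+r.x[:2]).round(1))
E
```

```text
[5.49492775e+02 1.35300298e+02 2.95838444e-01] [[-0.1 -0.7]
 [-0.5  0.8]
 [ 1.1 -0.7]
 [-0.  -0.5]
 [-0.4  0.6]
 [-0.  -0. ]
 [-0.1  0.6]]
tabrearL [-41.8 -23.2]
tabrearR [-42.3  22.5]
tabfrontL [-38.6 -22.6]
tabfrontR [-38.5  22.4]
plate front [-2.   0.2]
dot [-13.9   0.1]
barTL [-90.  -75.4]
barTR [-92.2 -48.1]
barBR [ 11.  -49.4]
toolyaw 0.23878650230812903 tcp in stage [-80.69903966 -25.98802457]
[580.8 178.5] [584.9 183.7]
[613.1  67.7] [619.9  68.9]
[484.5  28.1] [486.   28.1]
```

>>> jog_arm(steps=[{"x": 0.7, "y": -0.3, "z": -4, "rx": 0, "ry": 0, "rz": 0.057, "hand": 112}, {"x": 0.7, "y": -0.3, "z": -8, "rx": 0, "ry": 0, "rz": 0.057, "hand": 112}, {"x": 0.7, "y": -0.3, "z": -12, "rx": 0, "ry": 0, "rz": 0.057, "hand": 112}, {"x": 0.7, "y": -0.3, "z": -15, "rx": 0, "ry": 0, "rz": 0.057, "hand": 112}, {"x": 0.7, "y": -0.3, "z": -15, "rx": 0, "ry": 0, "rz": 0.057, "hand": 112}])

```text
time: 2.2
eef_pos: [0.4852, 0.084, 0.0489]
tcp_rot: [-0.148, 0.989, 0.0, -0.003]
wrist_force: [-0.4, -0.2, 1.1]
gripper_width: 0.561
grasp_force: 0.0
```

```bash
python3 - <<'E'
from h import *
s=telemetry.sense();print(s["eef_pos"],s["tcp_rot"],s["wrist_force"])
im=save("wrist","w2f"); cv2.imwrite("pics/w2.png",cv2.resize(im,(800,600)))
E
```

```text
[0.48521935 0.0840056  0.04888827] [-1.47777498e-01  9.89016971e-01  2.11169965e-04 -2.68297597e-03] [-0.39128007 -0.2294171   1.07511937]
```

View pics/w2.png

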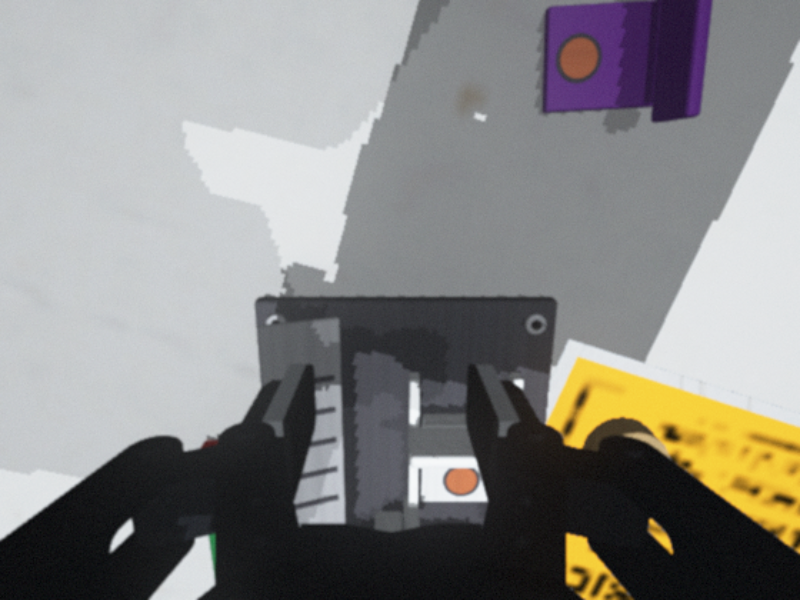

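The fingers are square to the stage. The left tip is over the bar at (290,370), and the right tip is over the channel behind the tab at (492,370). I'll press down.

>>> jog_arm(steps=[{"x": 0, "y": 0, "z": -0.8, "rx": 0, "ry": 0, "rz": 0, "hand": 112}, {"x": 0, "y": 0, "z": -1.4, "rx": 0, "ry": 0, "rz": 0, "hand": 112}, {"x": 0, "y": 0, "z": -1.7, "rx": 0, "ry": 0, "rz": 0, "hand": 112}, {"x": 0, "y": 0, "z": -2, "rx": 0, "ry": 0, "rz": 0, "hand": 112}, {"x": 0, "y": 0, "z": -2, "rx": 0, "ry": 0, "rz": 0, "hand": 112}])

```text
time: 2.75
eef_pos: [0.4877, 0.0832, 0.0315]
tcp_rot: [-0.147, 0.989, -0.0, 0.0]
wrist_force: [0.4, -1.1, 3.2]
gripper_width: 0.561
grasp_force: 1.5
```

>>> jog_arm(steps=[{"x": 0, "y": 0, "z": -0.3, "rx": 0, "ry": 0, "rz": 0, "hand": 112}, {"x": 0, "y": 0, "z": -0.5, "rx": 0, "ry": 0, "rz": 0, "hand": 112}, {"x": 0, "y": 0, "z": -0.7, "rx": 0, "ry": 0, "rz": 0, "hand": 112}, {"x": 0, "y": 0, "z": -0.8, "rx": 0, "ry": 0, "rz": 0, "hand": 112}, {"x": 0, "y": 0, "z": -0.8, "rx": 0, "ry": 0, "rz": 0, "hand": 112}])

```text
time: 3.25
eef_pos: [0.4879, 0.0829, 0.0235]
tcp_rot: [-0.147, 0.989, -0.0, 0.001]
wrist_force: [0.8, -3.6, 6.8]
gripper_width: 0.556
grasp_force: 3.2
```

>>> jog_arm(steps=[{"x": 0, "y": 0, "z": -0.15, "rx": 0, "ry": 0, "rz": 0, "hand": 112}, {"x": 0.38, "y": 0.12, "z": -0.15, "rx": 0, "ry": 0, "rz": 0, "hand": 112}, {"x": 0.77, "y": 0.23, "z": -0.15, "rx": 0, "ry": 0, "rz": 0, "hand": 112}, {"x": 1.15, "y": 0.35, "z": -0.15, "rx": 0, "ry": 0, "rz": 0, "hand": 112}, {"x": 1.53, "y": 0.47, "z": -0.15, "rx": 0, "ry": 0, "rz": 0, "hand": 112}])

```text
time: 3.75
eef_pos: [0.5015, 0.0878, 0.0216]
tcp_rot: [-0.147, 0.989, 0.0, -0.001]
wrist_force: [-5.7, -2.0, 8.5]
gripper_width: 0.56
grasp_force: 4.2
```

```bash
python3 - <<'E'
from h import *
s=telemetry.sense();print(s["eef_pos"],s["tcp_rot"],s["wrist_force"],s["ft_torque"])
im=save("wrist","w3f"); cv2.imwrite("pics/w3.png",cv2.resize(im[180:400,150:410],None,fx=2.7,fy=2.7,interpolation=cv2.INTER_CUBIC))
E
```

```text
[0.50148648 0.08783978 0.02163435] [-1.46904678e-01  9.89149538e-01  8.60580281e-05 -1.48322189e-03] [-5.6564288  -2.04921891  8.51133393] [-0.54966332  0.97140785 -0.14372013]
```

View pics/w3.png

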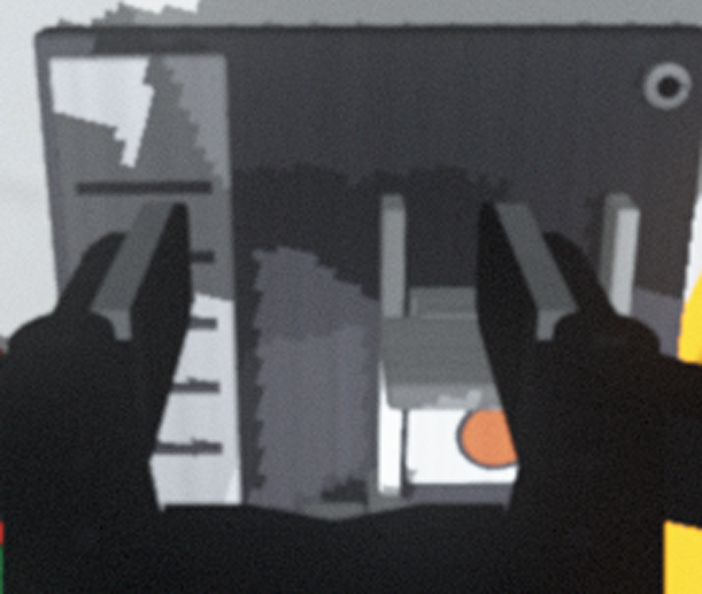

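The bar is pressed level, with the right fingertip centred between the rails behind the tab at (430,340). The roughly 6 N of drag is friction on the bar. I'll keep pushing.

>>> jog_arm(steps=[{"x": 0.38, "y": 0.12, "z": 0, "rx": 0, "ry": 0, "rz": 0, "hand": 112}, {"x": 0.77, "y": 0.23, "z": 0, "rx": 0, "ry": 0, "rz": 0, "hand": 112}, {"x": 1.15, "y": 0.35, "z": 0, "rx": 0, "ry": 0, "rz": 0, "hand": 112}, {"x": 1.53, "y": 0.47, "z": 0, "rx": 0, "ry": 0, "rz": 0, "hand": 112}, {"x": 1.91, "y": 0.58, "z": 0, "rx": 0, "ry": 0, "rz": 0, "hand": 112}])

```text
time: 4.3
eef_pos: [0.5204, 0.0936, 0.0216]
tcp_rot: [-0.147, 0.989, 0.0, -0.002]
wrist_force: [-6.8, -1.2, 8.6]
gripper_width: 0.563
grasp_force: 4.6
```

```bash
python3 - <<'E'
from h import *
s=telemetry.sense();print(s["eef_pos"],s["tcp_rot"],s["wrist_force"],s["ft_torque"])
save("wrist","w4f"); im=save("top","t4f",(195,160,90,75),8)
E
```

```text
[0.52039543 0.09361053 0.02157188] [-1.46965356e-01  9.89140100e-01  7.14729505e-05 -1.74421465e-03] [-6.83761414 -1.18613061  8.64167101] [-0.55532854  1.19205833 -0.19244367]
```

>>> jog_arm(steps=[{"x": 0.29, "y": 0.09, "z": 0, "rx": 0, "ry": 0, "rz": 0, "hand": 112}, {"x": 0.57, "y": 0.17, "z": 0, "rx": 0, "ry": 0, "rz": 0, "hand": 112}, {"x": 0.86, "y": 0.26, "z": 0, "rx": 0, "ry": 0, "rz": 0, "hand": 112}, {"x": 1.15, "y": 0.35, "z": 0, "rx": 0, "ry": 0, "rz": 0, "hand": 112}, {"x": 1.34, "y": 0.41, "z": 0, "rx": 0, "ry": 0, "rz": 0, "hand": 112}])

```text
time: 4.9
eef_pos: [0.5338, 0.0977, 0.0216]
tcp_rot: [-0.147, 0.989, 0.0, -0.002]
wrist_force: [-7.1, -2.5, 8.9]
gripper_width: 0.562
grasp_force: 4.8
```

```bash
python3 - <<'E'
from h import *
im=save("wrist","w5f"); cv2.imwrite("pics/w5.png",cv2.resize(im[180:400,150:410],None,fx=2.7,fy=2.7,interpolation=cv2.INTER_CUBIC))
E
```

```text
(no output)
```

View pics/w5.png

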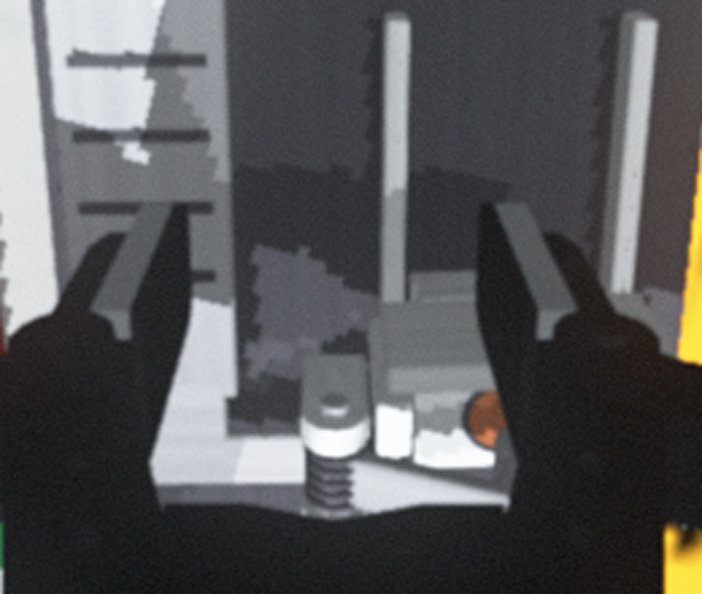

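The slide is moving with the finger and the tab sits in contact at (430,320). About 7 mm is left by calculation, so I'll continue gently until the force rises.

>>> jog_arm(steps=[{"x": 0.15, "y": 0.05, "z": 0, "rx": 0, "ry": 0, "rz": 0, "hand": 112}, {"x": 0.29, "y": 0.09, "z": 0, "rx": 0, "ry": 0, "rz": 0, "hand": 112}, {"x": 0.38, "y": 0.12, "z": 0, "rx": 0, "ry": 0, "rz": 0, "hand": 112}, {"x": 0.48, "y": 0.15, "z": 0, "rx": 0, "ry": 0, "rz": 0, "hand": 112}, {"x": 0.53, "y": 0.16, "z": 0, "rx": 0, "ry": 0, "rz": 0, "hand": 112}])

```text
time: 5.45
eef_pos: [0.5386, 0.0993, 0.0216]
tcp_rot: [-0.147, 0.989, 0.0, -0.002]
wrist_force: [-11.2, -2.0, 11.9]
gripper_width: 0.556
grasp_force: 6.8
```

>>> jog_arm(steps=[{"x": 0.03, "y": 0.01, "z": 0, "rx": 0, "ry": 0, "rz": 0, "hand": 112}, {"x": 0.06, "y": 0.02, "z": 0, "rx": 0, "ry": 0, "rz": 0, "hand": 112}, {"x": 0.1, "y": 0.03, "z": 0, "rx": 0, "ry": 0, "rz": 0, "hand": 112}, {"x": 0.13, "y": 0.04, "z": 0, "rx": 0, "ry": 0, "rz": 0, "hand": 112}, {"x": 0.13, "y": 0.04, "z": 0, "rx": 0, "ry": 0, "rz": 0, "hand": 112}])

```text
time: 5.95
eef_pos: [0.5387, 0.0993, 0.0215]
tcp_rot: [-0.147, 0.989, -0.0, -0.004]
wrist_force: [-15.5, -5.5, 16.5]
gripper_width: 0.563
grasp_force: 9.5
```

```bash
python3 - <<'E'
from h import *
im=save("wrist","w6f"); a=cv2.resize(im[230:400,230:410],None,fx=3.2,fy=3.2,interpolation=cv2.INTER_CUBIC)
cv2.imwrite("pics/w6.png",a)
E
```

```text
(no output)
```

View pics/w6.png

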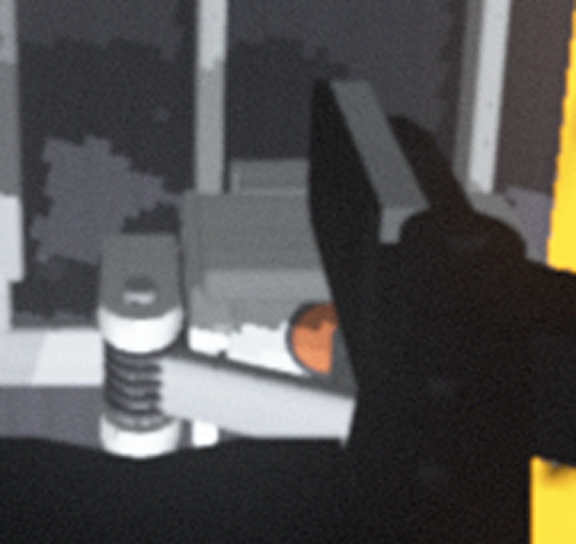

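```bash
python3 - <<'E'
from h import *
c=camera_info("wrist"); a=.2958
def S(x,y,z): return proj("wrist",(np.array([549.5+np.cos(a)*x-np.sin(a)*y,135.3+np.sin(a)*x+np.cos(a)*y,z])/1000),c)
f=lambda p:((p-230)*3.2).round(0)
for n,p in dict(tabRearTopR=(-8,-23,40),tabFrontTopR=(-3,-23,40),stopFront=(3,-21,36),stopRear=(-3,-21,36),dot=(20,0,13),bar_c=(4,-48,24),railRear=(-62,-21,16),baseTop=(-8,-23,15)).items(): print(n,f(S(*p)))
s=telemetry.sense();print(s["eef_pos"],s["wrist_force"])
E
```

```text
tabRearTopR [202. 267.]
tabFrontTopR [201. 301.]
stopFront [214. 322.]
stopRear [214. 283.]
dot [332. 326.]
bar_c [ 25. 278.]
railRear [ 213. -174.]
baseTop [193. 175.]
[0.53868585 0.09926939 0.02150652] [-16.0718092   -4.36767253  15.97706972]
```

The tab edges match the predicted home pixels (rear 270 seen against 267, front 300 against 301), and the push force is up against the stops. I'll back off the tab while still pressing, then rise.

>>> jog_arm(steps=[{"x": -0.14, "y": -0.04, "z": 0, "rx": 0, "ry": 0, "rz": 0, "hand": 112}, {"x": -0.29, "y": -0.09, "z": 0, "rx": 0, "ry": 0, "rz": 0, "hand": 112}, {"x": -0.48, "y": -0.15, "z": 0, "rx": 0, "ry": 0, "rz": 0, "hand": 112}, {"x": -0.67, "y": -0.2, "z": 0, "rx": 0, "ry": 0, "rz": 0, "hand": 112}, {"x": -0.67, "y": -0.2, "z": 0, "rx": 0, "ry": 0, "rz": 0, "hand": 112}])

```text
time: 6.5
eef_pos: [0.5368, 0.0983, 0.0228]
tcp_rot: [-0.147, 0.989, -0.0, 0.002]
wrist_force: [4.4, 2.7, 8.1]
gripper_width: 0.558
grasp_force: 3.7
```

>>> jog_arm(steps=[{"x": 0, "y": 0, "z": 0.3, "rx": 0, "ry": 0, "rz": 0, "hand": 112}, {"x": 0, "y": 0, "z": 0.6, "rx": 0, "ry": 0, "rz": 0, "hand": 112}, {"x": 0, "y": 0, "z": 0.9, "rx": 0, "ry": 0, "rz": 0, "hand": 112}, {"x": 0, "y": 0, "z": 1.2, "rx": 0, "ry": 0, "rz": 0, "hand": 112}, {"x": 0, "y": 0, "z": 1.7, "rx": 0, "ry": 0, "rz": 0, "hand": 112}])

```text
time: 7.0
eef_pos: [0.5344, 0.0977, 0.0385]
tcp_rot: [-0.147, 0.989, 0.0, -0.001]
wrist_force: [0.5, 0.3, -0.5]
gripper_width: 0.56
grasp_force: 0.0
```

>>> jog_arm(steps=[{"x": 0, "y": 0, "z": 2, "rx": 0, "ry": 0, "rz": 0, "hand": 112}, {"x": 0, "y": 0, "z": 5, "rx": 0, "ry": 0, "rz": 0, "hand": 112}, {"x": -2, "y": 0, "z": 8, "rx": 0, "ry": 0, "rz": 0, "hand": 112}, {"x": -4, "y": 0, "z": 12, "rx": 0, "ry": 0, "rz": 0, "hand": 112}, {"x": -6, "y": 0, "z": 15, "rx": 0, "ry": 0, "rz": 0, "hand": 112}])

```text
time: 7.5
eef_pos: [0.4742, 0.0978, 0.1907]
tcp_rot: [-0.147, 0.989, -0.0, 0.0]
wrist_force: [0.6, 0.3, -0.0]
gripper_width: 0.561
grasp_force: 0.0
```

```bash
python3 - <<'E'
from h import *
c=camera_info("wrist");s=telemetry.sense();im=save("wrist","w7f"); a=.2958
def S(x,y,z): return proj("wrist",(np.array([549.5+np.cos(a)*x-np.sin(a)*y,135.3+np.sin(a)*x+np.cos(a)*y,z])/1000),c)
o=S(0,-20,20).astype(int)-[75,75]; o=np.maximum(o,0); o=np.minimum(o,[410,270])
cv2.imwrite("pics/w7.png",cv2.resize(im[o[1]:o[1]+150,o[0]:o[0]+150],None,fx=4,fy=4,interpolation=cv2.INTER_CUBIC))
for n,p in dict(tabRearR=(-8,-23,40),tabRearL=(-8,23,40),tabFrontR=(-3,-23,40),tabFrontL=(-3,23,40),stopFR=(3,-21,36),stopFL=(3,21,36),dot=(20,0,13),base=(-92,-84,8)).items(): print(n,((S(*p)-o)*4).round())
print(s["eef_pos"],s["wrist_force"])
E
```

```text
tabRearR [287. 310.]
tabRearL [481. 310.]
tabFrontR [287. 329.]
tabFrontL [481. 329.]
stopFR [296. 344.]
stopFL [470. 344.]
dot [379. 362.]
base [ 36. -66.]
[0.47422682 0.09777133 0.19068495] [ 0.63300012  0.26435721 -0.0239763 ]
```

View pics/w7.png

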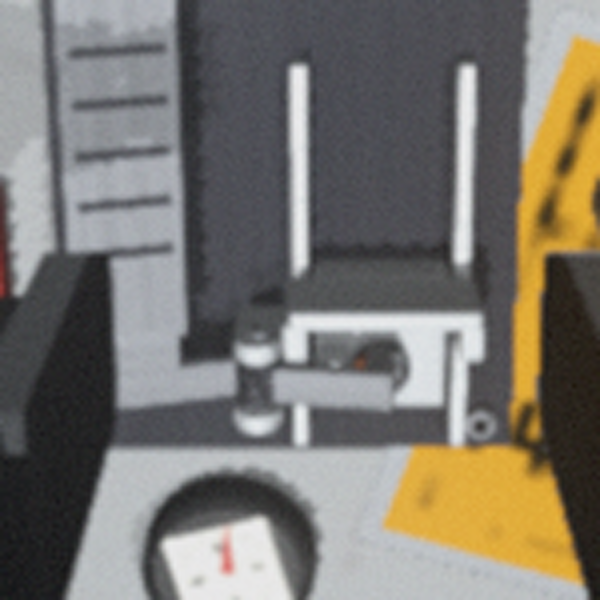

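The slide is home: the tab's rear edge is at row 312 on both sides, against 310 predicted. It meets both stops squarely, and the clip arm at (335,388) is down on the plate. The gripper is clear with zero force, so I'm handing in.

```bash
python3 -c "
from plant import job_done
print(job_done())"
```

```text
the job is handed in; nothing more can be done
None
```

The slide was pushed home under the held-open clip, with its tab against both shoulder stops in the last wrist picture; the clip was let down on it, the arm moved clear, and the job handed in after about 7.5 s.

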